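Find the specimen case with the loose ball

TASK

One of the three sealed specimen cases holds the loose steel ball of the compression fixture. Working from the robot's left to its right, lift each case clear of the mat, shake it briskly end to end and set it back where it stood; then pick up the one that rattles and present it forward, held level and still over the middle of the hand-over tray about 15 cm above the bench. Finish while still holding it there, with the other two standing where they were and the wrench, test grip and jar left alone.

Things in the scene. Friction and masses are not known exactly. Their poses are not given: they have to be found in the camera images.
- case_left_center (a point): Sealed grey plastic specimen case, 150 mm long (x), 60 mm wide (y), 60 mm high, a black seam, three ribs across the lid, a steel latch 3 mm proud on each short end; stands on the mat at the robot's left (largest y). Site at its centre, 30 mm above its underside; x along its length, z up. All three look alike, long axis within 0.4 rad of world x.
- case_middle_center (a point): Second case, same look and size, in the middle. Site at its centre, 30 mm above its underside; x along its length, z up. One of the three, no telling which, holds a loose 0.24 kg steel ball that rolls about 100 mm from end to end and knocks on the ends; the others have nothing loose. A case itself weighs 0.2 to 0.64 kg, each different, so weight does not tell.
- case_right_center (a point): Third case, same look and size, at the robot's right (smallest y). Site at its centre, 30 mm above its underside; x along its length, z up. A case's own centre of mass is at its centre. Shaken end to end, the ball lags behind, knocks on the ends and rolls on slowly after a stop; at an end it is 50 mm off centre and shifts the moment about the case's y axis by 0.12 N m (0.24 from end to end).
- place_left (a point): The spot on the mat's upper face where the left case stands at the start, under its centre; a fixed point, not marked.
- place_middle (a point): The spot on the mat's upper face where the middle case stands at the start, under its centre; a fixed point, not marked.
- place_right (a point): The spot on the mat's upper face where the right case stands at the start, under its centre; a fixed point, not marked.
- mat_top (a point): Black rubber mat, 190 mm (its x) by 440 mm (its y), 4 mm thick, fixed to the bench; the three cases stand on it side by side along its y, about 135 mm apart. Site at the centre of its upper face.
- tray_mid (a point): Shallow open aluminium hand-over tray, 100 mm (its x) by 180 mm (its y), walls 18 mm high, fixed to the bench beyond the mat, on the far side from the robot. Site at the middle of the tray, at bench height.
- wrench_grip (a point): Bystander: steel open-ended wrench lying on the bench to the robot's right. Site on its handle. Leave it alone.
- grip_center (a point): Bystander: dark steel turned test grip, 60 mm across the foot and 90 mm high, standing on the bench to the robot's left. Site half-way up. Leave it alone.
- jar_center (a point): Bystander: jar with black cap, 60 mm across and 80 mm high, standing on the bench to the robot's left. Site half-way up. Leave it alone.
Mind the look-alikes: they are no part of the job. Of the things that look like the part that bears tray_mid, the smaller one is meant.

How it is judged:
On the way, in this order (a step that is already met when the one before it is completed fails the run):
1. the left case is held clear of the mat and shaken (height (world z) of case_left_center above 0.062 m and contact force between case_left and the fingers above 1 N and ((linear speed of case_left above 0.1 m/s and horizontal distance between case_left_center and place_left above 0.015 m) or angular speed of case_left above 0.6 rad/s)), for 0.04 s.
2. the middle case is held clear of the mat and shaken (height (world z) of case_middle_center above 0.062 m and contact force between case_middle and the fingers above 1 N and ((linear speed of case_middle above 0.1 m/s and horizontal distance between case_middle_center and place_middle above 0.015 m) or angular speed of case_middle above 0.6 rad/s)), for 0.04 s.
3. the right case is held clear of the mat and shaken (height (world z) of case_right_center above 0.062 m and contact force between case_right and the fingers above 1 N and ((linear speed of case_right above 0.1 m/s and horizontal distance between case_right_center and place_right above 0.015 m) or angular speed of case_right above 0.6 rad/s)), for 0.04 s.
At the end, for the whole second after the job is handed in: The case with the ball is held in the fingers alone, its centre within 50 mm of the tray's middle (horizontally), 100 to 220 mm above the bench, level within 0.26 rad, still (under 30 mm/s); the other two stand upright, untouched, within 40 mm of where they began ((((distance between ball_center and case_left_center below 0.065 m and horizontal distance between case_left_center and tray_mid below 0.05 m and height (world z) of case_left_center between 0.1 and 0.22 m and angle between case_left_center's own z axis and vertical below 0.26 rad and linear speed of case_left below 0.03 m/s and contact force between case_left and the fingers above 1 N and contact force between case_left and case_middle below 0.1 N and contact force between case_left and case_right below 0.1 N) and (height (world z) of case_middle_center between 0.03 and 0.038 m and angle between case_middle_center's own z axis and vertical below 0.08 rad and distance of case_middle_center from where it was at the start of the episode below 0.04 m and linear speed of case_middle below 0.02 m/s and contact force between case_middle and the arm below 0.1 N and contact force between case_middle and the fingers below 0.1 N) and (height (world z) of case_right_center between 0.03 and 0.038 m and angle between case_right_center's own z axis and vertical below 0.08 rad and distance of case_right_center from where it was at the start of the episode below 0.04 m and linear speed of case_right below 0.02 m/s and contact force between case_right and the arm below 0.1 N and contact force between case_right and the fingers below 0.1 N)) or ((distance between ball_center and case_middle_center below 0.065 m and horizontal distance between case_middle_center and tray_mid below 0.05 m and height (world z) of case_middle_center between 0.1 and 0.22 m and angle between case_middle_center's own z axis and vertical below 0.26 rad and linear speed of case_middle below 0.03 m/s and contact force between case_middle and the fingers above 1 N and contact force between case_middle and case_left below 0.1 N and contact force between case_middle and case_right below 0.1 N) and (height (world z) of case_left_center between 0.03 and 0.038 m and angle between case_left_center's own z axis and vertical below 0.08 rad and distance of case_left_center from where it was at the start of the episode below 0.04 m and linear speed of case_left below 0.02 m/s and contact force between case_left and the arm below 0.1 N and contact force between case_left and the fingers below 0.1 N) and (height (world z) of case_right_center between 0.03 and 0.038 m and angle between case_right_center's own z axis and vertical below 0.08 rad and distance of case_right_center from where it was at the start of the episode below 0.04 m and linear speed of case_right below 0.02 m/s and contact force between case_right and the arm below 0.1 N and contact force between case_right and the fingers below 0.1 N)) or ((distance between ball_center and case_right_center below 0.065 m and horizontal distance between case_right_center and tray_mid below 0.05 m and height (world z) of case_right_center between 0.1 and 0.22 m and angle between case_right_center's own z axis and vertical below 0.26 rad and linear speed of case_right below 0.03 m/s and contact force between case_right and the fingers above 1 N and contact force between case_right and case_left below 0.1 N and contact force between case_right and case_middle below 0.1 N) and (height (world z) of case_left_center between 0.03 and 0.038 m and angle between case_left_center's own z axis and vertical below 0.08 rad and distance of case_left_center from where it was at the start of the episode below 0.04 m and linear speed of case_left below 0.02 m/s and contact force between case_left and the arm below 0.1 N and contact force between case_left and the fingers below 0.1 N) and (height (world z) of case_middle_center between 0.03 and 0.038 m and angle between case_middle_center's own z axis and vertical below 0.08 rad and distance of case_middle_center from where it was at the start of the episode below 0.04 m and linear speed of case_middle below 0.02 m/s and contact force between case_middle and the arm below 0.1 N and contact force between case_middle and the fingers below 0.1 N)))); the arm keeps its last pose, push and grip.
It fails at once if the wrench is disturbed (moved more than 30 mm) (distance of wrench_grip from where it was at the start of the episode above 0.03 m).
It fails at once if the grip is disturbed (moved more than 30 mm) (distance of grip_center from where it was at the start of the episode above 0.03 m).
It fails at once if the jar is disturbed (moved more than 30 mm) (distance of jar_center from where it was at the start of the episode above 0.03 m).
It also fails if it takes over 72 s, if anything falls off the work surface, if the arm or the gripper's body presses on something with over 40 N, if the wrist force passes 120 N, or if a joint passes its speed limit or range.

ROBOT

A 6-joint arm with a two-finger parallel gripper is mounted at the origin on the work surface. World frame = base frame: x ahead of the robot, y to its left, z up, the work surface at z = 0. Lengths are in m, angles in rad, forces in N, time in s.
With the tool pointing down it reaches from about 0.35 to 0.875 m from the base axis. Payload 4.2 kg.
Tool frame: the origin (TCP) lies between the finger pads; the fingertips stand 14 mm ahead of it and the grasp point (between the pads) lies 5 mm behind it (r.tips_ahead is the z of the fingertips in the tool frame, in m); z points along the fingers, y is the line along which they close (so a half turn about z gives the same grasp; the last joint's range is limited). The gripper opens to 87 mm and grips with 3 to 60 N. Pads are 19 mm wide; open, the fingers measure 117 mm over their backs; the gripper's body (75 mm by 190 mm) begins 51 mm behind the grasp point.
Start: joints at [0.259, 0.385, 0.008, 0, -1.194, -0.259], TCP at [0.625, 0, 0.237] pointing down, gripper open.
Joint ranges: [-3.14, 3.14], [-1.21, 2.06], [-1.07, 1.41], [-3.16, 2.05], [-2.99, -0.16], [-3.1, 3.1]. Speed limits (rad/s): [2.79, 2.79, 3.14, 3.14, 3.14, 3.14].

INTERFACE

Orientations are given as a rotation vector (axis times angle).
In Python, from cell import r gives the robot as it stands. The module is installed in compiled form; this text tells all that it offers.
- The arm moves only by the tool play_rows, never from a script. Its argument "increments" is a list of rows, each a list of 7 numbers: the turn, a rotation vector about the tool's x, y, z in rad, then the shift along the tool's x, y, z in mm, then the closure, from 0 (fully open) to 1 (shut). A call has 1 to 10 rows; each row is the pose to reach, as a shift and turn from the pose commanded when the call began, along the tool's axes at that moment; what a row does not reach only later rows make up. A row lasts 1/8 s, in which the tool goes at most 62.5 mm and 10.7 degrees, less where a joint would pass 70% of its speed; a pose out of reach is approached as far as the arm can. A call with a gripper value outside its range is refused whole. The fingers move at their own pace and stop on an object; "grip_force" is the grip in N (left out, the last holds). Time passes only in rows, so rows that repeat a pose let the fingers close. It gives the time, the measured TCP pose, the force, the opening and the grip force at its end, in the units of the state.
- r.get_obs(): the state, without advancing time (a new reading comes with each control period).
- r.read_camera(name): name is "scene" or "side" or "wrist"; returns a dict with "image" (480x640x3 uint8, blue, green, red), "fx", "fy", "cx", "cy" (pixels), "R" (3x3) and "t" (3): a world point X has camera coordinates R X + t; the wrist camera has in their place "hand_eye" (4x4, takes a point from camera to tool coordinates, whose origin is the TCP and whose axes are the flange's). Camera axes: x right, y down, z forward; pixel columns grow to the right and rows downward; lengths in m; the calibration is good to about 2 mm. The wrist camera is an equidistant fisheye: a pixel r from the principal point sees the ray r / f radians off the axis. A picture is of the moment at which its call begins: read the wrist's pose just before it. There is no depth.
- r.hand_in(): hands the job in; it is judged then, once.
The state is a dict: "time": time; "joint_pos": joint angles; "qd": joint speeds; "joint_efforts": joint torques, N m; "eef_pos": TCP position; "ee_rot": TCP orientation; "ft_force": force on the tool from outside, world axes, zero at the start; "wrist_torque": the same for the moment, N m; "finger_gap": opening from 0.0 (shut) to 1.0 (fully open); "gripper_force": force on a finger pad.
Only numpy, scipy, OpenCV 4.12 (cv2) and the standard library are available. Lean on these libraries where they do the work, as an engineer would, in place of code of your own. Each camera call takes 0.05 s, during which the arm holds its last target. There are 200 camera calls.

## Working session

There is one attempt and no reset: what is moved stays moved. The work goes in short steps, Python scripts to look and compute and a tool call to move; the robot and the scene stay as the last step left them, time stands still between calls to the robot, and variables do not carry over. Pictures are saved under pics/ and viewed, at most 10 in all, crops included, and the job is handed in when it is done.

Besides the shell and the picture viewer there is one more tool, called as name([rows], argument=value, ...), one row to a line, values as JSON. play_rows: Moves the arm, as the interface text tells. Its arguments: {"type":"object","properties":{"increments":{"type":"array","items":{"type":"array","items":{"type":"number"}}},"grip_force":{"type":"number"}},"required":["increments"]}

```bash
mkdir -p pics; python3 - <<'E'
from cell import r
import cv2,numpy as np
o=r.get_obs();print(o)
for n in("scene","side","wrist"):
    c=r.read_camera(n);cv2.imwrite(f"pics/{n}0.png",c["image"])
    np.save(f"{n}0.npy",{k:v for k,v in c.items()},allow_pickle=True)
    print(n,{k:np.round(v,4).tolist() for k,v in c.items() if k!="image"})
E
```

```text
{'time': 0.0, 'joint_pos': array([ 2.58602105e-01,  3.85549736e-01,  6.60738735e-03, -4.90657642e-04,
       -1.19397574e+00, -2.58594385e-01]), 'qd': array([ 3.22149797e-04,  2.61796255e-06,  1.19352362e-03, -8.23048837e-04,
        5.46755296e-04, -3.47697714e-04]), 'joint_efforts': array([ 5.69075401e-04, -3.90661991e+01,  1.87403029e+01,  4.22001421e+00,
        1.09914420e-02, -1.81494070e-04]), 'eef_pos': array([6.24426127e-01, 1.81664239e-05, 2.35457698e-01]), 'ee_rot': array([ 2.2201137 , -2.2204985 , -0.00229371]), 'ft_force': array([-0.66858579, -0.23740618, -0.64020644]), 'wrist_torque': array([-0.01182434,  0.04060108,  0.05135326]), 'gripper_force': 0.0, 'finger_gap': 0.9988378746176904}
scene {'fx': 485.9232, 'fy': 485.9232, 'cx': 314.3856, 'cy': 239.2764, 'R': [[0.822, 0.5691, -0.0208], [0.2967, -0.4592, -0.8373], [-0.486, 0.6821, -0.5463]], 't': [-0.3713, -0.0686, 1.5948]}
side {'fx': 545.1112, 'fy': 545.1112, 'cx': 322.3038, 'cy': 235.2866, 'R': [[0.7247, -0.6886, 0.0235], [-0.3914, -0.4395, -0.8085], [0.567, 0.5767, -0.5881]], 't': [-0.3241, 0.22, 1.2501]}
wrist {'fx': 371.6483, 'fy': 371.6483, 'cx': 322.0433, 'cy': 240.8671, 'hand_eye': [[0.0002, -0.9695, -0.245, 0.067], [1.0, 0.0002, -0.0, -0.0], [0.0001, -0.245, 0.9695, -0.149], [0.0, 0.0, 0.0, 1.0]]}
```

View pics/scene0.png

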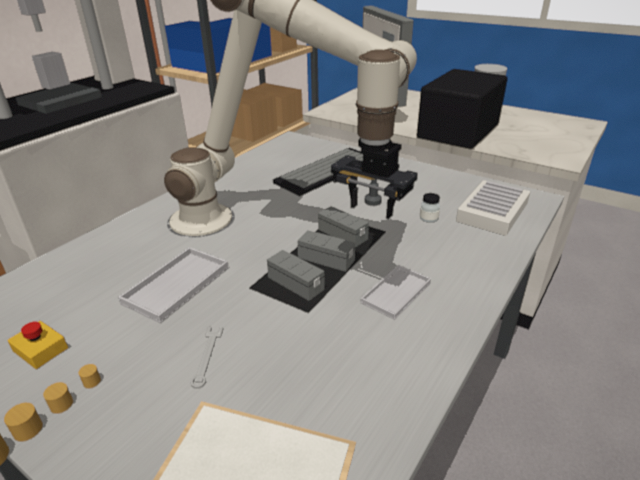

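View pics/wrist0.png

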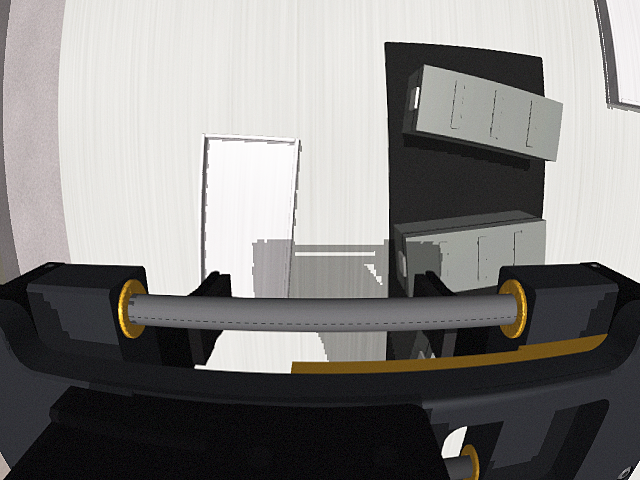

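Scene picture: the cases are at about (343,227) left, (326,250) middle and (295,275) right, on the mat. The small tray is at (397,291), its larger look-alike at (175,283), the wrench at (207,357), the jar at (430,207) and the test grip at (373,190). The wrist picture shows the right case at (490,112), the middle case at (480,255) and the small tray at (250,215).

```bash
python3 - <<'E'
import cv2,numpy as np
a=cv2.imread("pics/scene0.png")[190:320,240:450]; b=cv2.imread("pics/side0.png")
a=cv2.resize(a,None,fx=3.0,fy=3.0,interpolation=cv2.INTER_CUBIC)[:390,:630]
cv2.imwrite("pics/a.png",a);cv2.imwrite("pics/sidev.png",b)
E
```

```text
(no output)
```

View pics/a.png

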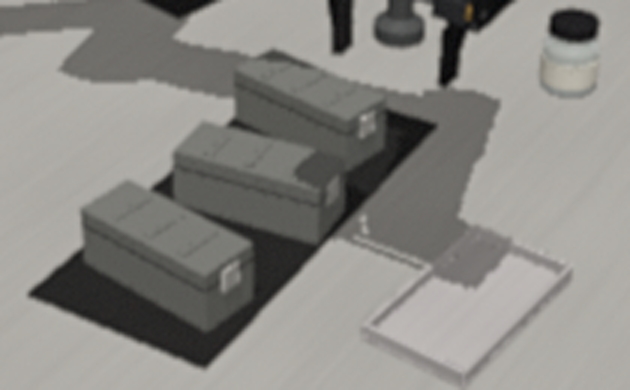

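View pics/sidev.png

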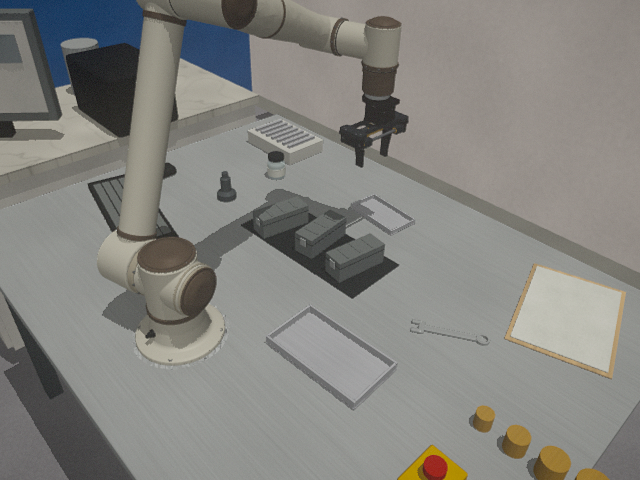

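Crop and side picture: three identical grey cases on the black mat, with crop lid centres at about (310,85), (258,160) and (168,228). The small tray (crop (467,305)) stands beyond the mat and the jar and grip are well to the left. I choose the small tray as the target; now I'll cast the lid corners.

```bash
cat > h.py <<'E'
import numpy as np,cv2
from scipy.spatial.transform import Rotation as Ro
def ray(c,uv):
    if "hand_eye" in c:
        return None
    d=np.array([(uv[0]-c["cx"])/c["fx"],(uv[1]-c["cy"])/c["fy"],1]);return -c["R"].T@c["t"],c["R"].T@d
def wray(c,uv,pos,rot):
    x,y=(uv[0]-c["cx"])/c["fx"],(uv[1]-c["cy"])/c["fy"];t=np.hypot(x,y)
    d=np.array([x/t*np.sin(t),y/t*np.sin(t),np.cos(t)]);H=np.array(c["hand_eye"]);M=Ro.from_rotvec(rot).as_matrix()
    return pos+M@H[:3,3],M@H[:3,:3]@d
def onz(od,z): o,d=od;return (o+d*(z-o[2])/d[2])[:2]
def summ(n,P):
    P=np.array(P);a=(P[2]+P[3]-P[0]-P[1])/2;print(n,"ctr",P.mean(0).round(3),"len",np.linalg.norm(a).round(3),"wid",np.linalg.norm((P[1]+P[2]-P[0]-P[3])/2).round(3),"yaw",np.arctan2(a[1],a[0]).round(3))
E
python3 - <<'E'
from h import *
c=np.load("scene0.npy",allow_pickle=True).item()
S=dict(L=([(236,73),(262,55),(386,97),(355,118)],.064),M=([(174,152),(205,122),(344,165),(317,195)],.064),R=([(82,210),(128,180),(254,242),(207,278)],.064),tray=([(362,328),(490,235),(572,270),(466,378)],.018),mat=([(30,293),(275,50),(436,126),(205,367)],.004))
for n,(p,z) in S.items(): summ(n,[onz(ray(c,(240+u/3-.33,190+v/3-.33)),z) for u,v in p])
w=np.load("wrist0.npy",allow_pickle=True).item()
pos=np.array([.6244,0,.2355]);rot=[2.2201,-2.2205,-.0023]
im=w["image"];hsv=cv2.cvtColor(im,cv2.COLOR_BGR2HSV)
m=cv2.inRange(im,(120,120,120),(215,215,205));m[:,:395]=0;m[262:]=0;m[:,570:]=0
for k in cv2.findContours(m,cv2.RETR_EXTERNAL,cv2.CHAIN_APPROX_NONE)[0]:
    if cv2.contourArea(k)>2000:
        b=cv2.boxPoints(cv2.minAreaRect(k));print(cv2.contourArea(k),b.round().tolist());print([onz(wray(w,p,pos,rot),.064).round(3).tolist() for p in b])
print("Rw");summ("Rw",[onz(wray(w,p,pos,rot),.064) for p in[(556,161),(563,104),(425,66),(418,134)][0:2]+[(425,66),(418,134)]])
print([onz(wray(w,p,pos,rot),.018).round(3) for p in [(203,134),(300,139)]])
E
```

```text
L ctr [0.445 0.16 ] len 0.147 wid 0.048 yaw -0.046
M ctr [0.476 0.023] len 0.149 wid 0.057 yaw 0.072
R ctr [ 0.468 -0.109] len 0.148 wid 0.061 yaw -0.115
tray ctr [ 0.712 -0.002] len 0.091 wid 0.176 yaw -0.084
mat ctr [0.45  0.041] len 0.206 wid 0.457 yaw -0.095
3571.5 [[406.0, 221.0], [545.0, 221.0], [545.0, 261.0], [406.0, 261.0]]
[[0.549, -0.004], [0.401, -0.006], [0.394, 0.036], [0.547, 0.033]]
8774.5 [[409.0, 128.0], [424.0, 64.0], [570.0, 98.0], [555.0, 162.0]]
[[0.548, -0.087], [0.535, -0.145], [0.376, -0.134], [0.394, -0.066]]
Rw
Rw ctr [ 0.463 -0.105] len 0.149 wid 0.06 yaw -0.111
[array([ 0.744, -0.085]), array([ 0.645, -0.077])]
```

play_rows([
  [0,0,-1.5708,-160,180,40,0],
  [0,0,-1.5708,-160,180,40,0],
  [0,0,-1.5708,-160,180,40,0],
  [0,0,-1.5708,-160,180,40,0],
  [0,0,-1.5708,-160,180,40,0],
  [0,0,-1.5708,-160,180,40,0],
  [0,0,-1.5708,-160,180,40,0],
  [0,0,-1.5708,-160,180,40,0],
  [0,0,-1.5708,-160,180,40,0],
  [0,0,-1.5708,-160,180,40,0],
])

```text
time: 1.4
eef_pos: [0.4448, 0.1599, 0.1964]
ee_rot: [3.141, -0.002, -0.001]
ft_force: [0.2, 0.4, 0.1]
finger_gap: 1.002
gripper_force: 0.0
```

```bash
python3 - <<'E'
from h import *
from cell import r
s=np.load("scene0.npy",allow_pickle=True).item()
print("grip",onz(ray(s,(373,200)),0),"jar",onz(ray(s,(430,219)),0))
o=r.get_obs();print(o["eef_pos"].round(4),o["ee_rot"].round(4),o["joint_pos"].round(3))
c=r.read_camera("wrist");np.save("wrist1.npy",{**c,"pos":o["eef_pos"],"rot":o["ee_rot"]},allow_pickle=True);cv2.imwrite("pics/w1.png",c["image"])
E
```

```text
grip [0.41236378 0.41198623] jar [0.62792698 0.39822078]
[0.4448 0.1599 0.1964] [ 3.1414e+00 -1.5000e-03 -7.0000e-04] [ 0.69   0.162 -0.413 -0.    -0.997  0.88 ]
```

View pics/w1.png

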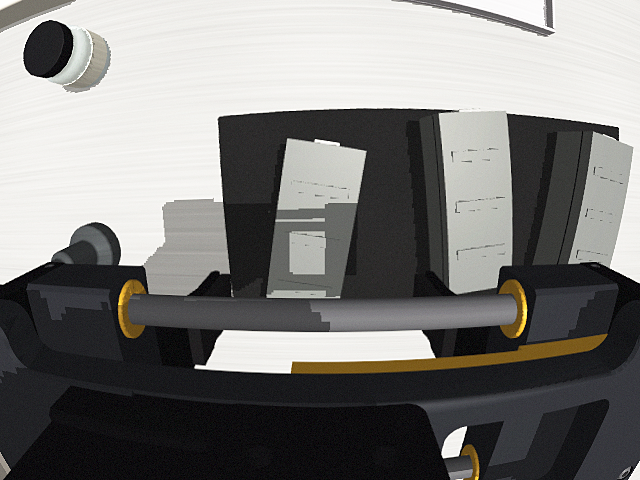

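The wrist picture shows the left case under the gripper, its far lid edge running (288,139)–(366,151) and its sides reaching (266,297)/(341,297). The middle case's far edge runs (440,113)–(507,111), and the jar and grip are well left.

```bash
python3 - <<'E'
from h import *
c=np.load("wrist1.npy",allow_pickle=True).item()
f=lambda p,z=.064:onz(wray(c,p,c["pos"],c["rot"]),z)
for n,q in dict(L=[(288,139),(366,151),(341,297),(266,297)],M=[(440,113),(507,111),(512,290),(447,290)]).items():
    P=[f(p) for p in q];a,b,d,e=P
    u=(a-e)/np.linalg.norm(a-e);v=(b-d)/np.linalg.norm(b-d);w=u+v;w/=np.linalg.norm(w)
    print(n,np.round(P,3).tolist(),"wid",np.linalg.norm(a-b).round(3),"yaw",np.arctan2(w[1],w[0]).round(3),np.arctan2(u[1],u[0]).round(3),np.arctan2(v[1],v[0]).round(3),"ctr",((a+b)/2-.075*w).round(4))
print("mat",f((219,117),.004),f((618,128),.004))
E
```

```text
L [[0.519, 0.185], [0.51, 0.126], [0.393, 0.144], [0.393, 0.206]] wid 0.059 yaw -0.156 -0.163 -0.15 ctr [0.4405 0.1673]
M [[0.542, 0.068], [0.549, 0.009], [0.395, -0.011], [0.397, 0.054]] wid 0.06 yaw 0.115 0.101 0.128 ctr [0.4709 0.0303]
mat [0.54369308 0.2550187 ] [ 0.55896773 -0.18175904]
```

play_rows([
  [0,0,0.155,-3,-6,30,0],
  [0,0,0.155,-3,-6,70,0],
  [0,0,0.155,-3,-6,110,0],
  [0,0,0.155,-3,-6,140,0],
  [0,0,0.155,-3,-6,155,0],
  [0,0,0.155,-3,-6,161,0],
  [0,0,0.155,-3,-6,161,0],
  [0,0,0.155,-3,-6,161,1],
  [0,0,0.155,-3,-6,161,1],
  [0,0,0.155,-3,-6,161,1],
], grip_force=50)

```text
time: 2.7
eef_pos: [0.4422, 0.1662, 0.036]
ee_rot: [-3.131, 0.243, -0.001]
ft_force: [0.8, -0.5, -0.1]
finger_gap: 0.748
gripper_force: 0.0
```

play_rows([
  [0,0,0,0,0,0,1],
  [0,0,0,0,0,0,1],
  [0,0,0,0,0,-20,1],
  [0,0,0,0,0,-50,1],
  [0,0,0,0,0,-70,1],
  [0,0,0,0,0,-70,1],
  [0,0,0,0,0,-70,1],
  [0,0,0,0,0,-70,1],
])

```text
time: 3.7
eef_pos: [0.4411, 0.1653, 0.1042]
ee_rot: [3.13, -0.244, -0.004]
ft_force: [-0.5, -0.1, -4.1]
finger_gap: 0.689
gripper_force: 50.0
```

```bash
cat > ob.py <<'E'
from cell import r
import numpy as np
o=r.get_obs()
for k in("time","eef_pos","ee_rot","ft_force","wrist_torque","finger_gap","gripper_force"):print(k,np.round(o[k],4))
from scipy.spatial.transform import Rotation as Ro
print("torque in tool",(Ro.from_rotvec(o["ee_rot"]).inv().apply(o["wrist_torque"])).round(3))
E
python3 ob.py
```

```text
time 3.7
eef_pos [0.4411 0.1653 0.1042]
ee_rot [ 3.13   -0.2437 -0.004 ]
ft_force [-0.4562 -0.0839 -4.0533]
wrist_torque [-0.0922  0.1222 -0.0378]
finger_gap 0.6888
gripper_force 49.9839
torque in tool [-0.11  -0.107  0.038]
```

play_rows([
  [0,0,0,30,0,0,1],
  [0,0,0,-30,0,0,1],
  [0,0,0,30,0,0,1],
  [0,0,0,-30,0,0,1],
  [0,0,0,30,0,0,1],
  [0,0.15,0,0,0,0,1],
  [0,0.15,0,0,0,0,1],
  [0,0.15,0,0,0,0,1],
  [0,0.15,0,0,0,0,1],
  [0,0.15,0,0,0,0,1],
])

```text
time: 4.95
eef_pos: [0.4428, 0.1667, 0.106]
ee_rot: [3.113, -0.242, 0.235]
ft_force: [0.4, -0.3, -5.3]
finger_gap: 0.683
gripper_force: 50.0
```

```bash
python3 ob.py
```

```text
time 4.95
eef_pos [0.4428 0.1667 0.106 ]
ee_rot [ 3.113  -0.2424  0.2354]
ft_force [ 0.3625 -0.289  -5.2617]
wrist_torque [-0.0313  0.5491  0.0012]
finger_gap 0.6827
gripper_force 49.9903
torque in tool [-0.114 -0.538 -0.018]
```

play_rows([
  [0,-0.15,0,0,0,0,1],
  [0,-0.3,0,0,0,0,1],
  [0,-0.3,0,0,0,0,1],
  [0,-0.3,0,0,0,0,1],
  [0,-0.3,0,0,0,0,1],
  [0,-0.3,0,0,0,0,1],
  [0,-0.3,0,0,0,0,1],
])

```text
time: 5.82
eef_pos: [0.4416, 0.1661, 0.1058]
ee_rot: [-3.112, 0.24, 0.233]
ft_force: [-0.8, 0.2, -4.0]
finger_gap: 0.686
gripper_force: 50.0
```

```bash
python3 ob.py
```

```text
time 5.825
eef_pos [0.4416 0.1661 0.1058]
ee_rot [-3.112   0.2405  0.2331]
ft_force [-0.7545  0.1735 -3.996 ]
wrist_torque [-0.2099 -0.4628 -0.0138]
finger_gap 0.6862
gripper_force 49.9909
torque in tool [-0.133  0.49   0.034]
```

play_rows([
  [0,0.15,0,0,0,0,1],
  [0,0.15,0,0,0,0,1],
  [0,0.15,0,0,0,0,1],
])

```text
time: 6.2
eef_pos: [0.4426, 0.1668, 0.1062]
ee_rot: [-3.131, 0.242, -0.0]
ft_force: [0.8, 0.2, -4.1]
finger_gap: 0.685
gripper_force: 50.0
```

```bash
python3 ob.py|egrep "eef|rot|tool"
```

```text
eef_pos [0.4426 0.1668 0.1062]
ee_rot [-3.1311e+00  2.4200e-01 -4.0000e-04]
torque in tool [-0.029  0.113 -0.008]
```

play_rows([
  [0,0.15,0,0,0,0,1],
  [0,0.15,0,0,0,0,1],
  [0,0.15,0,0,0,0,1],
  [0,0.15,0,0,0,0,1],
  [0,0.15,0,0,0,0,1],
  [0,0,0,0,0,0,1],
  [0,0,0,0,0,0,1],
  [0,0,0,0,0,0,1],
])

```text
time: 7.2
eef_pos: [0.4421, 0.1654, 0.1054]
ee_rot: [3.131, -0.244, 0.002]
ft_force: [-0.6, 0.4, -4.4]
finger_gap: 0.684
gripper_force: 50.0
```

```bash
python3 ob.py
```

```text
time 7.2
eef_pos [0.4421 0.1654 0.1054]
ee_rot [ 3.1307e+00 -2.4440e-01  2.1000e-03]
ft_force [-0.5991  0.394  -4.3545]
wrist_torque [-0.15    0.1175  0.0067]
finger_gap 0.6843
gripper_force 49.9906
torque in tool [-0.166 -0.093 -0.007]
```

play_rows([
  [0,0,0,0,0,30,1],
  [0,0,0,0,0,55,1],
  [0,0,0,0,0,66,1],
  [0,0,0,0,0,70,1],
  [0,0,0,0,0,70,1],
  [0,0,0,0,0,70,0],
  [0,0,0,0,0,70,0],
  [0,0,0,0,0,70,0],
  [0,0,0,0,0,70,0],
])

```text
time: 8.32
eef_pos: [0.4422, 0.1661, 0.0358]
ee_rot: [-3.132, 0.243, -0.001]
ft_force: [0.5, 0.6, 0.5]
finger_gap: 0.981
gripper_force: 0.0
```

play_rows([
  [0,0,0,0,0,-20,0],
  [0,0,0,0,0,-60,0],
  [0,0,0,0,0,-110,0],
  [0,0,0,0,0,-120,0],
  [0,0,0,0,0,-120,0],
])

```text
time: 8.95
eef_pos: [0.4419, 0.1661, 0.1559]
ee_rot: [-3.131, 0.244, -0.001]
ft_force: [-0.4, -0.1, -0.4]
finger_gap: 0.997
gripper_force: 0.0
```

```bash
python3 ob.py
```

```text
time 8.95
eef_pos [0.4419 0.1661 0.1559]
ee_rot [-3.131e+00  2.437e-01 -1.100e-03]
ft_force [-0.4054 -0.1139 -0.3825]
wrist_torque [-0.1295  0.0723  0.0564]
finger_gap 0.9967
gripper_force 0.0
torque in tool [-0.139 -0.051 -0.056]
```

play_rows([
  [0,0,-0.135,25,60,0,0],
  [0,0,-0.27,52,115,0,0],
  [0,0,-0.27,52,131,0,0],
  [0,0,-0.27,52,131,30,0],
  [0,0,-0.27,52,131,70,0],
  [0,0,-0.27,52,131,105,0],
  [0,0,-0.27,52,131,120,0],
  [0,0,-0.27,52,131,120,0],
  [0,0,-0.27,52,131,120,1],
  [0,0,-0.27,52,131,120,1],
])

```text
time: 10.2
eef_pos: [0.4736, 0.0289, 0.0363]
ee_rot: [-3.136, -0.181, -0.002]
ft_force: [-0.6, -0.1, 0.8]
finger_gap: 0.846
gripper_force: 0.0
```

play_rows([
  [0,0,0,0,0,0,1],
  [0,0,0,0,0,0,1],
  [0,0,0,0,0,0,1],
  [0,0,0,0,0,-20,1],
  [0,0,0,0,0,-50,1],
  [0,0,0,0,0,-70,1],
  [0,0,0,0,0,-70,1],
  [0,0,0,0,0,-70,1],
])

```text
time: 11.2
eef_pos: [0.4716, 0.028, 0.104]
ee_rot: [3.136, 0.179, -0.006]
ft_force: [0.2, -0.2, -5.6]
finger_gap: 0.685
gripper_force: 50.0
```

play_rows([
  [0,0,0,30,0,0,1],
  [0,0,0,-30,0,0,1],
  [0,0,0,30,0,0,1],
  [0,0,0,-30,0,0,1],
  [0,0,0,30,0,0,1],
  [0,0.15,0,0,0,0,1],
  [0,0.15,0,0,0,0,1],
  [0,0.15,0,0,0,0,1],
  [0,0.15,0,0,0,0,1],
])

```text
time: 12.32
eef_pos: [0.4743, 0.029, 0.1058]
ee_rot: [-3.118, -0.18, -0.237]
ft_force: [1.3, 0.1, -4.4]
finger_gap: 0.685
gripper_force: 50.0
```

play_rows([
  [0,-0.15,0,0,0,0,1],
  [0,-0.15,0,0,0,0,1],
])

```text
time: 12.58
eef_pos: [0.4777, 0.0299, 0.1066]
ee_rot: [-3.134, -0.179, -0.012]
ft_force: [0.3, -0.2, -4.7]
finger_gap: 0.683
gripper_force: 50.0
```

```bash
cat > av.py <<'E'
from cell import r
import numpy as np
from scipy.spatial.transform import Rotation as Ro
T=[];F=[]
for i in range(10):
    r.read_camera("wrist");o=r.get_obs();T.append(Ro.from_rotvec(o["ee_rot"]).inv().apply(o["wrist_torque"]));F.append(o["ft_force"])
print(o["time"],o["eef_pos"].round(4),o["ee_rot"].round(3),"gap",o["finger_gap"].round(3),"F",np.mean(F,0).round(2))
T=np.array(T);print("tool torque",T.mean(0).round(3),"sd",T.std(0).round(3),"y",T[:,1].round(2))
E
python3 av.py
```

```text
Traceback (most recent call last):
  File "av.py", line 7, in <module>
    print(o["time"],o["eef_pos"].round(4),o["ee_rot"].round(3),"gap",o["finger_gap"].round(3),"F",np.mean(F,0).round(2))
                                                                     ^^^^^^^^^^^^^^^^^^^^^
AttributeError: 'float' object has no attribute 'round'
```

```bash
sed -i 's/o\["finger_gap"\].round(3)/o["finger_gap"]/;s/range(10)/range(8)/' av.py; python3 av.py
```

```text
13.475 [0.4731 0.0285 0.1055] [ 3.136  0.181 -0.   ] gap 0.6871873873856454 F [-0.12 -0.31 -5.12]
tool torque [-0.133 -0.028  0.007] sd [0.026 0.024 0.029] y [-0.03 -0.05 -0.03 -0.01 -0.04  0.02 -0.05 -0.03]
```

play_rows([
  [0,-0.15,0,0,0,0,1],
  [0,-0.15,0,0,0,0,1],
  [0,-0.15,0,0,0,0,1],
  [0,-0.15,0,0,0,0,1],
  [0,-0.15,0,0,0,0,1],
  [0,0,0,0,0,0,1],
  [0,0,0,0,0,0,1],
])

```text
time: 14.35
eef_pos: [0.4695, 0.0275, 0.1054]
ee_rot: [3.135, 0.181, -0.008]
ft_force: [-0.5, 0.2, -5.2]
finger_gap: 0.686
gripper_force: 50.0
```

```bash
python3 av.py
```

```text
14.75 [0.4738 0.0287 0.1054] [ 3.136e+00  1.800e-01 -1.000e-03] gap 0.6872001680979657 F [ 0.25 -0.01 -5.11]
tool torque [-0.105 -0.076  0.011] sd [0.017 0.028 0.025] y [-0.08 -0.05 -0.05 -0.03 -0.09 -0.11 -0.1  -0.1 ]
```

play_rows([
  [0,0,0,0,0,30,1],
  [0,0,0,0,0,55,1],
  [0,0,0,0,0,66,1],
  [0,0,0,0,0,70,1],
  [0,0,0,0,0,70,1],
  [0,0,0,0,0,70,0],
  [0,0,0,0,0,70,0],
  [0,0,0,0,0,70,0],
  [0,0,0,0,0,70,0],
])

```text
time: 15.88
eef_pos: [0.4734, 0.0287, 0.0357]
ee_rot: [-3.136, -0.181, -0.001]
ft_force: [0.5, 0.9, 0.1]
finger_gap: 0.979
gripper_force: 0.0
```

play_rows([
  [0,0,0,0,0,-20,0],
  [0,0,0,0,0,-60,0],
  [0,0,0,0,0,-50,0],
  [0,0,0,0,0,-50,0],
])

```text
time: 16.38
eef_pos: [0.4722, 0.0283, 0.0847]
ee_rot: [3.136, 0.18, -0.003]
ft_force: [0.4, 0.1, -0.2]
finger_gap: 1.006
gripper_force: 0.0
```

```bash
python3 ob.py | head -3
```

```text
time 16.375
eef_pos [0.4722 0.0283 0.0847]
ee_rot [ 3.1361  0.1798 -0.0032]
```

play_rows([
  [0,0,0,0,0,-40,0],
  [0,0,0,0,0,-70,0],
  [0,0,0.12,-12,60,-70,0],
  [0,0,0.228,-24,115,-70,0],
  [0,0,0.228,-24,132,-70,0],
  [0,0,0.228,-24,132,-40,0],
  [0,0,0.228,-24,132,0,0],
  [0,0,0.228,-24,132,35,0],
  [0,0,0.228,-24,132,50,0],
  [0,0,0.228,-24,132,50,0],
])

```text
time: 17.62
eef_pos: [0.4628, -0.1055, 0.0336]
ee_rot: [3.136, -0.178, -0.009]
ft_force: [0.6, 0.3, 0.4]
finger_gap: 1.0
gripper_force: 0.0
```

play_rows([
  [0,0,0,0,0,0,1],
  [0,0,0,0,0,0,1],
  [0,0,0,0,0,0,1],
  [0,0,0,0,0,0,1],
  [0,0,0,0,0,0,1],
  [0,0,0,0,0,-20,1],
  [0,0,0,0,0,-50,1],
  [0,0,0,0,0,-70,1],
  [0,0,0,0,0,-70,1],
  [0,0,0,0,0,-70,1],
])

```text
time: 18.88
eef_pos: [0.4629, -0.1052, 0.104]
ee_rot: [-3.136, 0.179, 0.006]
ft_force: [-0.2, -0.9, -5.3]
finger_gap: 0.69
gripper_force: 49.9
```

play_rows([
  [0,0,0,30,0,0,1],
  [0,0,0,-30,0,0,1],
  [0,0,0,30,0,0,1],
  [0,0,0,-30,0,0,1],
  [0,0,0,30,0,0,1],
  [0,0.15,0,0,0,0,1],
  [0,0.15,0,0,0,0,1],
  [0,0.15,0,0,0,0,1],
  [0,0.15,0,0,0,0,1],
  [0,0.15,0,0,0,0,1],
])

```text
time: 20.12
eef_pos: [0.4652, -0.1052, 0.106]
ee_rot: [3.12, -0.177, 0.236]
ft_force: [0.7, -0.6, -5.4]
finger_gap: 0.684
gripper_force: 49.9
```

play_rows([
  [0,-0.15,0,0,0,0,1],
  [0,-0.15,0,0,0,0,1],
])

```text
time: 20.38
eef_pos: [0.4686, -0.1052, 0.1064]
ee_rot: [-3.136, 0.178, -0.011]
ft_force: [0.9, -0.2, -5.6]
finger_gap: 0.686
gripper_force: 49.9
```

```bash
python3 av.py
```

```text
20.775 [ 0.4639 -0.1053  0.1057] [ 3.137e+00 -1.770e-01  1.000e-03] gap 0.6859134192566315 F [-0.24 -0.05 -5.5 ]
tool torque [-0.124 -0.106 -0.004] sd [0.023 0.066 0.037] y [-0.09 -0.23 -0.15 -0.16 -0.09 -0.07 -0.01 -0.05]
```

play_rows([
  [0,-0.15,0,0,0,0,1],
  [0,-0.15,0,0,0,0,1],
  [0,-0.15,0,0,0,0,1],
  [0,-0.15,0,0,0,0,1],
  [0,-0.15,0,0,0,0,1],
  [0,0,0,0,0,0,1],
  [0,0,0,0,0,0,1],
])

```text
time: 21.65
eef_pos: [0.4606, -0.1054, 0.1054]
ee_rot: [3.136, -0.177, -0.007]
ft_force: [0.6, -0.1, -5.8]
finger_gap: 0.684
gripper_force: 49.9
```

```bash
python3 av.py
```

```text
22.05 [ 0.465  -0.1053  0.1054] [-3.137e+00  1.780e-01  1.000e-03] gap 0.6850249100712108 F [-0.15 -0.12 -5.41]
tool torque [-0.099  0.023 -0.   ] sd [0.034 0.041 0.041] y [ 0.03  0.1   0.03  0.05 -0.02 -0.04  0.01  0.03]
```

play_rows([
  [0,-0.15,0,0,0,0,1],
  [0,-0.15,0,0,0,0,1],
  [0,-0.15,0,0,0,0,1],
  [0,-0.15,0,0,0,0,1],
  [0,-0.15,0,0,0,0,1],
  [0,-0.05,0,0,0,0,1],
  [0,-0.05,0,0,0,0,1],
  [0,-0.05,0,0,0,0,1],
])

```text
time: 23.05
eef_pos: [0.4648, -0.1053, 0.106]
ee_rot: [-3.133, 0.177, 0.078]
ft_force: [0.6, 0.3, -5.6]
finger_gap: 0.688
gripper_force: 49.9
```

```bash
sed -i 's/range(8)/range(10)/' av.py; python3 av.py
```

```text
23.55 [ 0.4645 -0.1053  0.1055] [-3.133  0.177  0.079] gap 0.6907786727342043 F [-0.    0.02 -5.51]
tool torque [-0.097  0.167  0.006] sd [0.022 0.027 0.041] y [0.21 0.15 0.12 0.18 0.16 0.13 0.18 0.2  0.19 0.17]
```

play_rows([
  [0,0.2,0,0,0,0,1],
  [0,0.2,0,0,0,0,1],
  [0,0.2,0,0,0,0,1],
  [0,0.2,0,0,0,0,1],
  [0,0.2,0,0,0,0,1],
  [0,0.1,0,0,0,0,1],
  [0,0.1,0,0,0,0,1],
  [0,0.1,0,0,0,0,1],
])

```text
time: 24.55
eef_pos: [0.4641, -0.1054, 0.1052]
ee_rot: [3.133, -0.178, 0.078]
ft_force: [-0.8, -0.2, -5.4]
finger_gap: 0.689
gripper_force: 49.9
```

```bash
python3 av.py
```

```text
25.05 [ 0.4644 -0.1053  0.1056] [ 3.133 -0.177  0.079] gap 0.6861500580402022 F [ 0.04  0.12 -5.85]
tool torque [-0.132 -0.217 -0.007] sd [0.038 0.04  0.035] y [-0.25 -0.24 -0.26 -0.22 -0.12 -0.17 -0.22 -0.25 -0.2  -0.22]
```

play_rows([
  [0,0.1,0,0,0,0,1],
  [0,0.1,0,0,0,0,1],
  [0,0.1,0,0,0,0,1],
])

```text
time: 25.42
eef_pos: [0.4651, -0.1053, 0.1059]
ee_rot: [3.119, -0.176, 0.234]
ft_force: [0.8, -0.3, -5.9]
finger_gap: 0.682
gripper_force: 49.9
```

```bash
python3 av.py
```

```text
25.925 [ 0.4645 -0.1053  0.1055] [ 3.119 -0.176  0.234] gap 0.6890527239762226 F [-0.02 -0.05 -5.42]
tool torque [-0.107 -0.589 -0.008] sd [0.036 0.026 0.019] y [-0.55 -0.58 -0.59 -0.59 -0.59 -0.64 -0.61 -0.62 -0.57 -0.56]
```

play_rows([
  [0,-0.15,0,0,0,0,1],
  [0,-0.3,0,0,0,0,1],
  [0,-0.3,0,0,0,0,1],
  [0,-0.3,0,0,0,0,1],
  [0,-0.3,0,0,0,0,1],
  [0,-0.3,0,0,0,0,1],
])

```text
time: 26.68
eef_pos: [0.4638, -0.1053, 0.1059]
ee_rot: [-3.12, 0.176, 0.233]
ft_force: [0.1, -0.2, -5.7]
finger_gap: 0.686
gripper_force: 49.9
```

```bash
python3 av.py
```

```text
27.175 [ 0.4644 -0.1053  0.1055] [-3.119  0.176  0.234] gap 0.6859695673157157 F [-0.06  0.18 -5.59]
tool torque [-0.113  0.521  0.016] sd [0.026 0.022 0.029] y [0.5  0.48 0.51 0.53 0.56 0.55 0.53 0.53 0.52 0.51]
```

play_rows([
  [0,0.15,0,0,0,0,1],
  [0,0.15,0,0,0,0,1],
  [0,0.15,0,0,0,0,1],
])

```text
time: 27.55
eef_pos: [0.4652, -0.1053, 0.106]
ee_rot: [3.136, -0.177, -0.0]
ft_force: [0.9, 0.1, -5.1]
finger_gap: 0.686
gripper_force: 49.9
```

play_rows([
  [0,0,0,0,0,30,1],
  [0,0,0,0,0,55,1],
  [0,0,0,0,0,66,1],
  [0,0,0,0,0,70,1],
  [0,0,0,0,0,70,1],
  [0,0,0,0,0,70,0],
  [0,0,0,0,0,70,0],
  [0,0,0,0,0,70,0],
  [0,0,0,0,0,70,0],
])

```text
time: 28.68
eef_pos: [0.4647, -0.1053, 0.0358]
ee_rot: [-3.137, 0.177, -0.001]
ft_force: [0.2, -0.6, -0.0]
finger_gap: 0.979
gripper_force: 0.0
```

play_rows([
  [0,0,0,0,0,-20,0],
  [0,0,0,0,0,-60,0],
  [0,0,0,0,0,-110,0],
  [0,0,0,0,0,-120,0],
  [0,0,0,0,0,-120,0],
])

```text
time: 29.3
eef_pos: [0.4644, -0.1052, 0.1559]
ee_rot: [-3.136, 0.178, -0.002]
ft_force: [-0.6, -0.3, -0.0]
finger_gap: 1.001
gripper_force: 0.0
```

play_rows([
  [0,0,-0.12,-3,-60,0,0],
  [0,0,-0.228,-6,-118,0,0],
  [0,0,-0.228,-6,-134,0,0],
  [0,0,-0.228,-6,-134,30,0],
  [0,0,-0.228,-6,-134,70,0],
  [0,0,-0.228,-6,-134,105,0],
  [0,0,-0.228,-6,-134,120,0],
  [0,0,-0.228,-6,-134,120,0],
  [0,0,-0.228,-6,-134,120,1],
  [0,0,-0.228,-6,-134,120,1],
])

```text
time: 30.55
eef_pos: [0.474, 0.0286, 0.0362]
ee_rot: [-3.136, -0.18, -0.002]
ft_force: [0.4, -0.0, -0.2]
finger_gap: 0.85
gripper_force: 0.0
```

play_rows([
  [0,0,0,0,0,0,1],
  [0,0,0,0,0,0,1],
  [0,0,0,0,0,0,1],
  [0,0,0,0,0,-20,1],
  [0,0,0,0,0,-50,1],
  [0,0,0,0,0,-70,1],
  [0,-0.15,0,0,0,-70,1],
  [0,-0.15,0,0,0,-70,1],
  [0,-0.15,0,0,0,-70,1],
  [0,-0.15,0,0,0,-70,1],
])

```text
time: 31.8
eef_pos: [0.4722, 0.0281, 0.105]
ee_rot: [3.118, 0.179, -0.236]
ft_force: [-0.0, 0.4, -5.6]
finger_gap: 0.687
gripper_force: 50.0
```

```bash
python3 av.py
```

```text
32.3 [0.4736 0.0285 0.1056] [ 3.119  0.18  -0.234] gap 0.6873282219680126 F [ 0.15  0.08 -5.09]
tool torque [-0.134  0.373  0.014] sd [0.044 0.035 0.024] y [0.35 0.33 0.32 0.37 0.44 0.36 0.4  0.39 0.41 0.36]
```

play_rows([
  [0,0.15,0,0,0,0,1],
  [0,0.3,0,0,0,0,1],
  [0,0.3,0,0,0,0,1],
  [0,0.3,0,0,0,0,1],
  [0,0.3,0,0,0,0,1],
  [0,0.3,0,0,0,0,1],
])

```text
time: 33.05
eef_pos: [0.4744, 0.0288, 0.1055]
ee_rot: [-3.119, -0.179, -0.234]
ft_force: [0.3, 1.0, -4.6]
finger_gap: 0.688
gripper_force: 50.0
```

```bash
python3 av.py
```

```text
33.55 [0.4736 0.0285 0.1056] [-3.119 -0.18  -0.235] gap 0.6840716482280187 F [-0.12 -0.08 -4.97]
tool torque [-0.11  -0.474 -0.006] sd [0.032 0.024 0.026] y [-0.5  -0.48 -0.49 -0.51 -0.5  -0.45 -0.48 -0.46 -0.44 -0.44]
```

play_rows([
  [0,-0.15,0,0,0,0,1],
  [0,-0.15,0,0,0,0,1],
  [0,-0.15,0,0,0,0,1],
])

```text
time: 33.92
eef_pos: [0.4731, 0.0283, 0.1052]
ee_rot: [3.136, 0.179, 0.002]
ft_force: [-0.4, -0.2, -4.9]
finger_gap: 0.686
gripper_force: 50.0
```

play_rows([
  [0,0,0,0,0,30,1],
  [0,0,0,0,0,55,1],
  [0,0,0,0,0,66,1],
  [0,0,0,0,0,70,1],
  [0,0,0,0,0,70,1],
  [0,0,0,0,0,70,0],
  [0,0,0,0,0,70,0],
  [0,0,0,0,0,70,0],
  [0,0,0,0,0,70,0],
])

```text
time: 35.05
eef_pos: [0.4738, 0.0286, 0.0357]
ee_rot: [-3.136, -0.181, -0.001]
ft_force: [0.7, 0.5, 1.1]
finger_gap: 0.979
gripper_force: 0.0
```

play_rows([
  [0,0,0,0,0,-20,0],
  [0,0,0,0,0,-60,0],
  [0,0,0,0,0,-110,0],
  [0,0,0,0,0,-120,0],
  [0,0,0,0,0,-120,0],
])

```text
time: 35.67
eef_pos: [0.4736, 0.0286, 0.1559]
ee_rot: [-3.136, -0.18, -0.002]
ft_force: [-0.1, -0.6, -1.3]
finger_gap: 1.002
gripper_force: 0.0
```

play_rows([
  [0,0,0.14,-8,-60,0,0],
  [0,0,0.27,-15,-120,0,0],
  [0,0,0.27,-15,-140,0,0],
  [0,0,0.27,-15,-140,30,0],
  [0,0,0.27,-15,-140,70,0],
  [0,0,0.27,-15,-140,105,0],
  [0,0,0.27,-15,-140,120,0],
  [0,0,0.27,-15,-140,120,0],
  [0,0,0.27,-15,-140,120,1],
  [0,0,0.27,-15,-140,120,1],
])

```text
time: 36.92
eef_pos: [0.4429, 0.1661, 0.0361]
ee_rot: [-3.131, 0.243, -0.001]
ft_force: [0.3, -0.8, -0.7]
finger_gap: 0.852
gripper_force: 0.0
```

play_rows([
  [0,0,0,0,0,0,1],
  [0,0,0,0,0,0,1],
  [0,0,0,0,0,0,1],
  [0,0,0,0,0,-20,1],
  [0,0,0,0,0,-50,1],
  [0,0,0,0,0,-70,1],
  [0,-0.15,0,0,0,-70,1],
  [0,-0.15,0,0,0,-70,1],
  [0,-0.15,0,0,0,-70,1],
  [0,-0.15,0,0,0,-70,1],
])

```text
time: 38.17
eef_pos: [0.4413, 0.1652, 0.1049]
ee_rot: [-3.113, 0.241, 0.236]
ft_force: [0.5, -0.4, -4.6]
finger_gap: 0.688
gripper_force: 50.0
```

```bash
python3 av.py
```

```text
38.675 [0.4426 0.1659 0.1056] [-3.112  0.242  0.234] gap 0.6864695286516852 F [-0.01  0.18 -3.86]
tool torque [-0.092  0.495  0.026] sd [0.036 0.02  0.031] y [0.51 0.53 0.52 0.49 0.49 0.48 0.48 0.48 0.5  0.46]
```

play_rows([
  [0,0.15,0,0,0,0,1],
  [0,0.3,0,0,0,0,1],
  [0,0.3,0,0,0,0,1],
  [0,0.3,0,0,0,0,1],
  [0,0.3,0,0,0,0,1],
  [0,0.3,0,0,0,0,1],
])

```text
time: 39.42
eef_pos: [0.4437, 0.1664, 0.1059]
ee_rot: [3.113, -0.243, 0.235]
ft_force: [-0.6, -0.9, -4.4]
finger_gap: 0.685
gripper_force: 50.0
```

```bash
python3 av.py
```

```text
39.925 [0.4426 0.1658 0.1055] [ 3.112 -0.242  0.234] gap 0.6859916194839335 F [-0.02  0.19 -4.14]
tool torque [-0.11  -0.533 -0.016] sd [0.027 0.036 0.032] y [-0.55 -0.6  -0.49 -0.51 -0.49 -0.53 -0.59 -0.53 -0.51 -0.55]
```

The tilt measurements fit a ball in the middle case: its moment swing is 0.24 N m below the line through the other two. The sign is right too, since the ball rolls to the raised-opposite end, against the gripper's own swing. I'll set the left case back and fetch the middle one.

play_rows([
  [0,-0.15,0,0,0,0,1],
  [0,-0.15,0,0,0,0,1],
  [0,-0.15,0,0,0,0,1],
])

```text
time: 40.3
eef_pos: [0.4425, 0.1652, 0.1053]
ee_rot: [3.13, -0.244, 0.002]
ft_force: [-0.5, -0.2, -4.6]
finger_gap: 0.685
gripper_force: 50.0
```

play_rows([
  [0,0,0,0,0,30,1],
  [0,0,0,0,0,55,1],
  [0,0,0,0,0,66,1],
  [0,0,0,0,0,70,1],
  [0,0,0,0,0,70,1],
  [0,0,0,0,0,70,0],
  [0,0,0,0,0,70,0],
  [0,0,0,0,0,70,0],
  [0,0,0,0,0,70,0],
])

```text
time: 41.42
eef_pos: [0.4428, 0.166, 0.0357]
ee_rot: [-3.132, 0.243, -0.001]
ft_force: [0.3, -1.1, -0.7]
finger_gap: 0.982
gripper_force: 0.0
```

play_rows([
  [0,0,0,0,0,-20,0],
  [0,0,0,0,0,-60,0],
  [0,0,0,0,0,-110,0],
  [0,0,0,0,0,-120,0],
  [0,0,0,0,0,-120,0],
])

```text
time: 42.05
eef_pos: [0.4426, 0.1659, 0.1559]
ee_rot: [-3.131, 0.244, -0.001]
ft_force: [0.6, -0.7, 0.6]
finger_gap: 0.999
gripper_force: 0.0
```

play_rows([
  [0,0,-0.135,25,60,0,0],
  [0,0,-0.27,52,115,0,0],
  [0,0,-0.27,52,131,0,0],
  [0,0,-0.27,52,131,30,0],
  [0,0,-0.27,52,131,70,0],
  [0,0,-0.27,52,131,105,0],
  [0,0,-0.27,52,131,120,0],
  [0,0,-0.27,52,131,120,0],
  [0,0,-0.27,52,131,120,1],
  [0,0,-0.27,52,131,120,1],
])

```text
time: 43.3
eef_pos: [0.4742, 0.0287, 0.0362]
ee_rot: [-3.136, -0.181, -0.002]
ft_force: [-0.9, -0.5, 0.6]
finger_gap: 0.859
gripper_force: 0.0
```

play_rows([
  [0,0,0,0,0,0,1],
  [0,0,0,0,0,0,1],
  [0,0,0,0,0,0,1],
  [0,0,0,0,0,-20,1],
  [0,0,0,0,0,-50,1],
  [0,0,0,0,0,-80,1],
  [0,0,0,0,0,-110,1],
  [0,0,0,0,0,-120,1],
  [0,0,0,0,0,-120,1],
])

```text
time: 44.42
eef_pos: [0.4731, 0.0283, 0.1548]
ee_rot: [-3.136, -0.18, 0.002]
ft_force: [-0.3, -0.0, -6.2]
finger_gap: 0.683
gripper_force: 50.0
```

play_rows([
  [0,0,0,15,4,0,1],
  [0,0,0,40,10,0,1],
  [0,0,0,75,18,0,1],
  [0,0,0,110,26,0,1],
  [0,0,0,145,34,0,1],
  [0,0,0,180,41,0,1],
  [0,0,0,205,47,0,1],
  [0,0,0,220,50,0,1],
  [0,0,0,228,51,0,1],
  [0,0,0,228,51,0,1],
])

```text
time: 45.68
eef_pos: [0.7061, 0.0037, 0.1535]
ee_rot: [3.136, 0.18, -0.004]
ft_force: [0.1, -0.4, -5.1]
finger_gap: 0.687
gripper_force: 50.0
```

play_rows([
  [0,0,0,0,0,0,1],
  [0,0,0,0,0,0,1],
  [0,0,0,0,0,0,1],
  [0,0,0,0,0,0,1],
])

```text
time: 46.18
eef_pos: [0.706, 0.004, 0.1559]
ee_rot: [-3.136, -0.181, -0.0]
ft_force: [0.9, 0.0, -5.1]
finger_gap: 0.686
gripper_force: 50.0
```

```bash
python3 ob.py; python3 - <<'E'
from cell import r
import cv2
a=r.read_camera("scene")["image"][150:330,230:470];b=r.read_camera("side")["image"][130:310,220:460]
cv2.imwrite("pics/end.png",cv2.resize(cv2.vconcat([a,b]),(720,600)[::1] if 0 else (480*5//6,600)))
E
```

```text
time 46.175
eef_pos [0.706  0.004  0.1559]
ee_rot [-3.1363e+00 -1.8080e-01 -4.0000e-04]
ft_force [ 0.9262  0.0145 -5.1363]
wrist_torque [-0.1674 -0.0104  0.0256]
finger_gap 0.6857
gripper_force 49.9976
torque in tool [-0.167 -0.009 -0.026]
```

View pics/end.png

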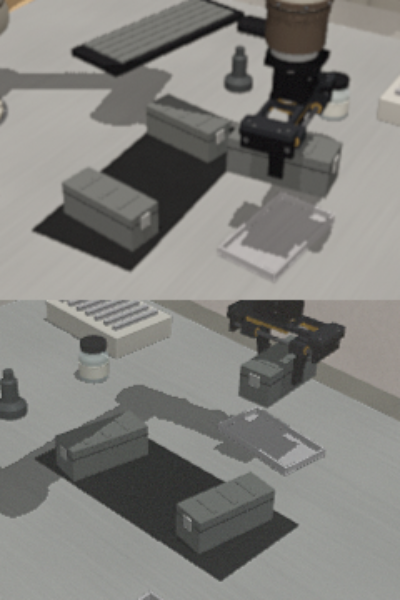

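The final picture shows the middle case held level over the small tray, with the left and right cases standing upright on the mat and the jar and grip untouched. Handing in.

```bash
python3 -c "
from cell import r
print(r.hand_in())"
```

```text
the job is handed in; nothing more can be done
None
```

I shook all three cases and set each back; the wrist-torque readings put the ball in the middle case, which I handed in held level and still over the small tray, TCP at about 0.156 m (the hand-in gave no verdict).

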